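Empty the wide flip box into its tray

TASK

Two wooden flip boxes with lids stand side by side on the bench, each hinged on its own stand with an open catch tray in front of it. Take the wide flip box by its bar handle and swing it over towards you, all the way until it rests upside down on its stop above its tray, so that its lid drops open and the three wooden drawer knobs inside fall into the tray; leave it so. Leave the narrow flip box as it is.

Things in the scene. Friction and masses are not known exactly. Their poses are not given: they have to be found in the camera images.
- wide_stand: Fixed wooden stand of the WIDE flip box: base board 198 x 104 x 10 mm, two posts carrying the axle, a catch tray on its near half. Origin: on the worktop below the axle's middle; x level from the box to the tray (towards the robot, yaw 2.89 to 3.39), y along the axle, z up. Tray inside: x 7 to 127 mm, y -46 to 46 mm, floor z = 10 mm, wall tops z = 48 mm.
- wide_axle (a point): Middle of the wide flip box's tipping axle, 115 mm above the worktop; the axle runs along the stand's y.
- wide_box (a joint): Tipping angle of the WIDE flip box (light wood, 80 mm along the axle, 60 mm long, 45 mm deep, rim level with the axle, 0.35 kg full). 0: upright beyond its tray; grows as its free side is lifted over towards the tray; pi/2: on end; 2.79 rad (160 degrees): upside down at its stop. Slight hinge friction; past the top it sinks to the stop by its weight and stays.
- wide_bar (a point): Middle of its handle: round steel bar, diameter 12 mm, 62 mm free length, parallel to the axle, fixed to the box's free side 105 mm from the axle and 20 mm below it. Starts 95 mm up, ends 170 mm up, 92 mm past the axle. 39 mm gap from bar to box wall; free above, outside and below. Pinched lightly (10 N) across from above it turns between the fingers, which can point down all along the arc.
- wide_lid (a joint): Opening angle of the wide box's thin plywood lid, hinged at the edge next to the handle. 0: shut, held by its weight alone; it falls open by itself once the box is past standing on end and hangs straight down (about 1.2 rad) when the box is at its stop; at most 1.7. It needs no touching.
- knob_0: Small dark wooden drawer knob, 23 mm in diameter, 24 mm long, about 20 g; one of three equal ones that start hidden in the wide flip box under its lid. Origin: centre of its flat foot; z runs from the foot through the head.
- knob_1: Small dark wooden drawer knob, 23 mm in diameter, 24 mm long, about 20 g; one of three equal ones that start hidden in the wide flip box under its lid. Origin: centre of its flat foot; z runs from the foot through the head.
- knob_2: Small dark wooden drawer knob, 23 mm in diameter, 24 mm long, about 20 g; one of three equal ones that start hidden in the wide flip box under its lid. Origin: centre of its flat foot; z runs from the foot through the head.
- narrow_box (a joint): Tipping angle of the NARROW flip box (44 mm wide, otherwise of the same make, on its own stand 68 mm wide). 0: upright; it starts there and must stay there. Either stand may be the left one; they are about 180 mm apart.

How it is judged:
By the outcome, as a careful person would: the job done as asked, in the order asked, and still so for the second after the job is handed in, with the robot touching nothing.
It also fails if it takes over 38 s, if anything falls off the work surface, if the arm or the gripper's body presses on something with over 40 N, if the wrist force passes 120 N, or if a joint passes its speed limit or range.

ROBOT

A 6-joint arm with a two-finger parallel gripper is mounted at the origin on a cart in front of the work surface, level with it; the furniture and walls round the work are solid. World frame = base frame: x ahead of the robot, y to its left, z up, the work surface at z = 0. Lengths are in m, angles in rad, forces in N, time in s.
With the tool pointing down it reaches from about 0.375 to 0.975 m from the base axis. Payload 3.8 kg.
Tool frame: the origin (TCP) lies at the very end of the fingers, on their centre line; the grasp point (between the pads) lies 19 mm behind it; z points along the fingers, y is the line along which they close (so a half turn about z gives the same grasp; the last joint's range is limited). The gripper opens to 85 mm and grips with 20 to 120 N. Pads are 22 mm wide; open, the fingers measure 114 mm over their backs; the gripper's body (76 mm by 85 mm) begins 54 mm behind the grasp point. The pads swing forward as they close: fully open they stand 13 mm farther back than shut.
Start: joints at [1.18, 0.264, 1.604, -0, 1.274, -0.037], TCP at [0.234, 0.633, 0.231] pointing down, gripper open.
Joint ranges: [-2.63, 2.63], [-0.94, 2.18], [0.31, 2.57], [-1.31, 4.45], [0, 2.66], [-2.55, 2.55]. Speed limits (rad/s): [2.57, 2.57, 3.14, 3.14, 3.14, 3.14].

INTERFACE

Orientations are given as a rotation vector (axis times angle).
In Python, from workcell import read_state, read_camera, calibration, finish_job gives the robot as it stands.
- The arm moves only by the tool step_arm, never from a script. Its argument "commands" is a list of rows, each an object of numbers: "fingers": the gripper's target within -1 to 1 (shut at 1, half-way at 0, fully open at -1); "dx", "dy", "dz": the shift along the tool's x, y, z in m; "roll": the turn about the tool's z in degrees. In form: [{"fingers": .., "dx": .., "dy": .., "dz": .., "roll": ..}, ...]. A call has 1 to 8 rows; each row is the pose to reach, as a shift and turn from the pose commanded when the call began, along the tool's axes at that moment; what a row does not reach only later rows make up. A row lasts 1/8 s, in which the tool goes at most 62.5 mm and 10.7 degrees, less where a joint would pass 70% of its speed; a pose out of reach is approached as far as the arm can. A call with a gripper value outside its range is refused whole. The fingers move at their own pace and stop on an object; "squeeze" is the grip in N (left out, the last holds). Time passes only in rows, so rows that repeat a pose let the fingers close. It gives the time, the measured TCP pose, the force, the opening and the grip force at its end, in the units of the state.
- read_state(): the state, without advancing time (a new reading comes with each control period).
- read_camera(name): name is "side" or "top" or "wrist"; returns (picture, depth): 480x640x3 uint8, blue, green, red; 480x640 float32, m along the optical axis (not along the pixel's ray), 0 where there is no reading.
- calibration(name): a dict with "intrinsics" (3x3 intrinsics, pixels), "world_to_cam" (4x4, takes a point from world to camera coordinates). Camera axes: x right, y up, looking along -z (the intrinsics and any distortion apply to the point x, -y, -z); pixel columns grow to the right and rows downward; lengths in m; the calibration is good to about 2 mm. A picture is of the moment at which its call begins: read the wrist's pose just before it. calibration takes no time and is no camera call; for the wrist camera it gives the pose at the moment of the call.
- finish_job(): hands the job in; it is judged then, once.
The state is a dict: "time": time; "q": joint angles; "joint_vel": joint speeds; "joint_torque": joint torques, N m; "tool_pos": TCP position; "tcp_rot": TCP orientation; "wrist_force": force on the tool from outside, world axes, zero at the start; "torque": the same for the moment, N m; "width": opening from 0.0 (shut) to 1.0 (fully open); "grip_force": force on a finger pad.
Only numpy, scipy, OpenCV 4.12 (cv2) and the standard library are available. Lean on these libraries where they do the work, as an engineer would, in place of code of your own. Each camera call takes 0.05 s, during which the arm holds its last target. There are 200 camera calls.

## Working session

There is one attempt and no reset: what is moved stays moved. The work goes in short steps, Python scripts to look and compute and a tool call to move; the robot and the scene stay as the last step left them, time stands still between calls to the robot, and variables do not carry over. Pictures are saved under pics/ and viewed, at most 10 in all, crops included, and the job is handed in when it is done.

Besides the shell and the picture viewer there is one more tool, called after "Request:" as name(argument=value, ...), one argument or row to a line, values as JSON. step_arm: Moves the arm, as the interface text tells. Its arguments: {"type":"object","properties":{"commands":{"type":"array","items":{"type":"object","properties":{"fingers":{"type":"number"},"dx":{"type":"number"},"dy":{"type":"number"},"dz":{"type":"number"},"roll":{"type":"number"}}}},"squeeze":{"type":"number"}},"required":["commands"]}

```bash
mkdir -p pics; python3 - <<'E'
from workcell import *
import cv2,numpy as np
s=read_state();print(s['time'],s['tool_pos'],s['tcp_rot'],s['width'])
for n in('top','side'):
    c,d=read_camera(n);cv2.imwrite(f'pics/{n}.png',c);np.save(f'{n}.npy',d);k=calibration(n);print(n,k)
E
```

```text
0.0 [0.23359846 0.63251268 0.22995258] [-0.55275193 -3.09212614  0.00343858] 1.0014391406178693
top {'intrinsics': array([[536.4614152 ,   0.        , 318.23555928],
       [  0.        , 536.4614152 , 244.48676963],
       [  0.        ,   0.        ,   1.        ]]), 'world_to_cam': array([[ 0.00791312, -0.99917296,  0.03988446, -0.14736139],
       [ 0.99780551,  0.01051183,  0.06537332, -0.59650679],
       [-0.06573851,  0.03927963,  0.99706347, -0.89216643],
       [ 0.        ,  0.        ,  0.        ,  1.        ]])}
side {'intrinsics': array([[476.89353286,   0.        , 325.57111195],
       [  0.        , 476.89353286, 236.69425835],
       [  0.        ,   0.        ,   1.        ]]), 'world_to_cam': array([[-0.9486416 , -0.31628272,  0.00665928,  0.53041161],
       [ 0.1658458 , -0.47928303,  0.86184856, -0.23655745],
       [-0.26939613,  0.81868982,  0.50712198, -0.64335455],
       [ 0.        ,  0.        ,  0.        ,  1.        ]])}
```

View pics/top.png

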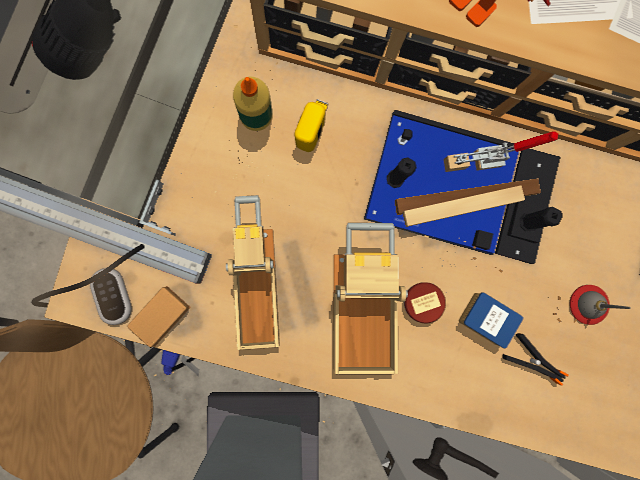

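View pics/side.png

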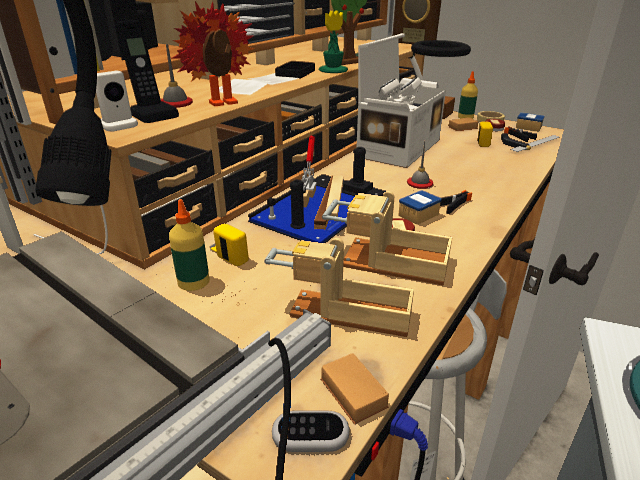

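The top view shows the wide box as the right-hand one: bar at about rows 224–230, columns 348–394, and axle ends near (339,293) and (403,294). The narrow box is on the left, with its bar near (247,199).

```bash
cat > h.py <<'E'
from workcell import *
import cv2,numpy as np
def ray(n,u,v,z,k=None):
    k=k or calibration(n);K=k['intrinsics'];T=k['world_to_cam'];R=T[:3,:3];o=-R.T@T[:3,3]
    d=R.T@np.array([(u-K[0,2])/K[0,0],-(v-K[1,2])/K[1,1],-1]);return o+d*(z-o[2])/d[2]
def pt(n,u,v,dep):
    k=calibration(n);K=k['intrinsics'];T=k['world_to_cam'];R=T[:3,:3];o=-R.T@T[:3,3]
    return o+dep*(R.T@np.array([(u-K[0,2])/K[0,0],-(v-K[1,2])/K[1,1],-1]))
E
python3 - <<'E'
from h import *
im=cv2.imread('pics/top.png');d=np.load('top.npy')
hsv=cv2.cvtColor(im,cv2.COLOR_BGR2HSV)
# bar: grey, bluish
m=((im[...,0].astype(int)-im[...,2]>-5)&(hsv[...,2]>70)).astype(np.uint8)
m[:215]=0;m[262:]=0;m[:,:335]=0;m[:,402:]=0
for r in range(218,262,3):
    c=np.where(m[r])[0];print(r,c.min() if len(c) else '',c.max() if len(c) else '',len(c))
cols=range(354,391,4)
P=[]
for c in cols:
    r=np.where(m[:240,c])[0]
    if len(r):
        v=(r.min()+r.max())/2;P.append((c,v));print(c,r.min(),r.max(),ray('top',c,v,.098).round(4),pt('top',c,v,d[int(v),c]).round(4))
for u,v in((339,293),(403,294)):print('axle',ray('top',u,v,.115).round(4),pt('top',u,v,d[v,u]).round(4))
for u,v in((333,373),(397,376)):print('tray near corner',ray('top',u,v,.048).round(4))
v=im[205:385,320:420];cv2.imwrite('pics/crop.png',cv2.resize(v,None,fx=3.3,fy=3.3,interpolation=cv2.INTER_CUBIC))
E
```

```text
218 366 401 36
221 377 401 25
224 348 401 26
227 347 401 34
230 347 392 5
233 347 392 5
236 347 392 5
239 347 392 4
242 347 392 4
245 347 392 6
248 347 392 6
251 347 392 5
254 345 395 5
257   0
260 340 342 3
354 223 229 [ 0.6226 -0.1949  0.098 ] [ 0.6223 -0.1946  0.1008]
358 223 229 [ 0.6226 -0.2012  0.098 ] [ 0.6224 -0.2009  0.1006]
362 223 229 [ 0.6227 -0.2075  0.098 ] [ 0.6222 -0.2069  0.1028]
366 215 229 [ 0.6291 -0.2138  0.098 ] [ 0.64   -0.2267 -0.0017]
370 215 229 [ 0.6292 -0.2201  0.098 ] [ 6.398e-01 -2.334e-01  6.000e-04]
374 215 229 [ 0.6293 -0.2265  0.098 ] [ 0.6396 -0.2401  0.0035]
378 215 229 [ 0.6293 -0.2328  0.098 ] [ 0.6397 -0.2472  0.0033]
382 215 229 [ 0.6294 -0.2391  0.098 ] [ 0.6389 -0.2529  0.0118]
386 215 229 [ 0.6295 -0.2455  0.098 ] [ 0.6389 -0.2597  0.0128]
390 215 239 [ 0.6217 -0.2518  0.098 ] [ 0.6213 -0.2512  0.1014]
axle [ 0.5179 -0.1705  0.115 ] [ 0.5377 -0.1059  0.9344]
axle [ 0.5171 -0.2688  0.115 ] [ 0.5174 -0.2663  0.1274]
tray near corner [ 0.3861 -0.1666  0.048 ]
tray near corner [ 0.3813 -0.2719  0.048 ]
```

View pics/crop.png

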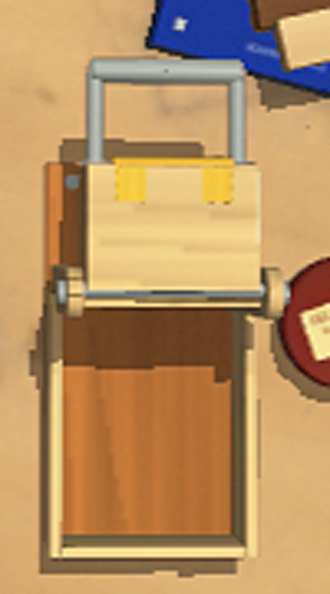

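The bar middle comes out at about (0.622, −0.220, 0.097) and the axle at x ≈ 0.515. That gives 107 mm between them against 105 mm expected, with yaw ≈ π. Next I move above the bar.

Request:
step_arm(
  commands=[
    {"fingers":0,"dx":-0.043,"dy":-0.043,"roll":8},
    {"fingers":0,"dx":-0.086,"dy":-0.086,"roll":17},
    {"fingers":0,"dx":-0.129,"dy":-0.129,"roll":26},
    {"fingers":0,"dx":-0.172,"dy":-0.172,"roll":35},
    {"fingers":0,"dx":-0.215,"dy":-0.215,"roll":44},
    {"fingers":0,"dx":-0.258,"dy":-0.258,"roll":53},
    {"fingers":0,"dx":-0.3,"dy":-0.3,"roll":62},
    {"fingers":0,"dx":-0.34,"dy":-0.34,"roll":69.7},
  ],
  squeeze=20,
)

```text
invalid input
```

```bash
python3 - <<'E'
from h import *
from scipy.spatial.transform import Rotation as R
s=read_state();M=R.from_rotvec(s['tcp_rot']).as_matrix();print(s['time'],s['tool_pos'],M.round(3),s['width'],M.T@(np.array([.6225-.01,-.2205,.21])-s['tool_pos']))
E
```

```text
0.1 [0.2336197  0.63254247 0.23003314] [[-0.938  0.346 -0.001]
 [ 0.346  0.938 -0.002]
 [ 0.    -0.002 -1.   ]] 0.9985312742111636 [-0.65096926 -0.66888937  0.02142684]
```

Request:
step_arm(
  commands=[
    {"fingers":0,"dx":-0.043,"dy":-0.043,"dz":0,"roll":8},
    {"fingers":0,"dx":-0.086,"dy":-0.086,"dz":0,"roll":17},
    {"fingers":0,"dx":-0.129,"dy":-0.129,"dz":0,"roll":26},
    {"fingers":0,"dx":-0.172,"dy":-0.172,"dz":0,"roll":35},
    {"fingers":0,"dx":-0.215,"dy":-0.215,"dz":0,"roll":44},
    {"fingers":0,"dx":-0.258,"dy":-0.258,"dz":0,"roll":53},
    {"fingers":0,"dx":-0.3,"dy":-0.3,"dz":0,"roll":62},
    {"fingers":0,"dx":-0.34,"dy":-0.34,"dz":0,"roll":69.7},
  ],
  squeeze=20,
)

```text
time: 1.1
tool_pos: [0.4352, 0.1945, 0.231]
tcp_rot: [2.226, 2.217, -0.0]
wrist_force: [1.3, 0.0, 0.9]
width: 0.5
grip_force: 0.0
```

Request:
step_arm(
  commands=[
    {"fingers":0,"dx":-0.055,"dy":0.025,"dz":0,"roll":0},
    {"fingers":0,"dx":-0.11,"dy":0.05,"dz":0,"roll":0},
    {"fingers":0,"dx":-0.165,"dy":0.075,"dz":0,"roll":0},
    {"fingers":0,"dx":-0.22,"dy":0.1,"dz":0,"roll":0},
    {"fingers":0,"dx":-0.275,"dy":0.125,"dz":0,"roll":0},
    {"fingers":0,"dx":-0.33,"dy":0.15,"dz":0,"roll":0},
    {"fingers":0,"dx":-0.38,"dy":0.172,"dz":0,"roll":0},
    {"fingers":0,"dx":-0.415,"dy":0.187,"dz":0,"roll":0},
  ],
)

```text
time: 2.1
tool_pos: [0.6225, -0.2209, 0.2304]
tcp_rot: [-2.222, -2.22, 0.001]
wrist_force: [0.6, 0.6, 0.2]
width: 0.497
grip_force: 0.0
```

```bash
python3 - <<'E'
from h import *
k=calibration('wrist');s=read_state();c,d=read_camera('wrist');cv2.imwrite('pics/w1.png',c);np.save('w1.npy',d)
import pickle;pickle.dump(k,open('w1k.pkl','wb'));print(s['tool_pos'],s['tcp_rot'],k)
E
```

```text
[ 0.62246886 -0.22087691  0.23039282] [-2.22202093e+00 -2.21970566e+00  8.39077444e-04] {'intrinsics': array([[374.26685908,   0.        , 317.58378258],
       [  0.        , 374.26685908, 239.49694299],
       [  0.        ,   0.        ,   1.        ]]), 'world_to_cam': array([[ 0.9999971 , -0.00209872, -0.00118379, -0.62255852],
       [ 0.00169735,  0.96225551, -0.27214232,  0.24627019],
       [ 0.00171025,  0.27213953,  0.96225628, -0.31936541],
       [ 0.        ,  0.        ,  0.        ,  1.        ]])}
```

View pics/w1.png

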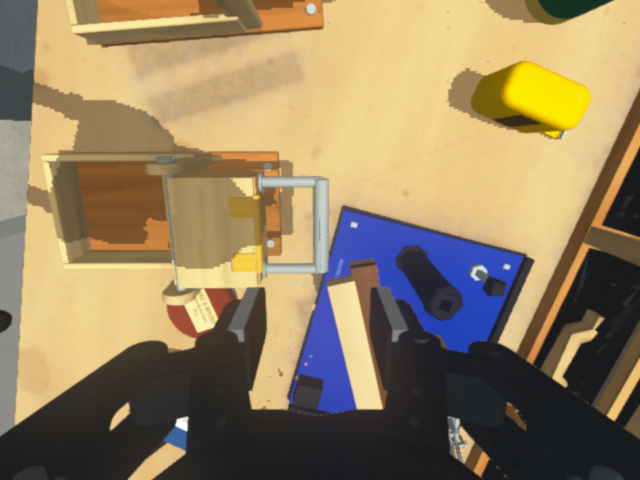

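The wrist view shows the bar vertical at u≈321, v≈178–272, clear between the box and the blue fixture. The wood strip starts below it, near (350,270).

```bash
python3 - <<'E'
from h import *
import pickle;k=pickle.load(open('w1k.pkl','rb'))
im=cv2.imread('pics/w1.png').astype(int);d=np.load('w1.npy')
m=(im[...,0]-im[...,2]>-5)&(im.max(2)>90)&(d>0.1)&(d<0.30)
for v in range(174,280,6):
    c=[x for x in np.where(m[v,300:335])[0]+300]
    if c: u=np.mean(c);print(v,min(c),max(c),ray('w',u,v,.097,k).round(4),d[v,int(u)].round(3))
for u,v in((163,163),(178,294)):print('axle',ray('w',u,v,.115,k).round(4))
# heights around bar from top depth
dt=np.load('top.npy');T=np.array([pt('top',u,v,dt[v,u]) for v in range(130,235) for u in range(320,430)])
q=T[(T[:,0]>.60)&(T[:,0]<.70)&(abs(T[:,1]+.22)<.06)]
for a in np.arange(.60,.70,.01):
    print(round(a,2),[ (q[(q[:,0]>=a)&(q[:,0]<a+.01)&(q[:,1]>=b)&(q[:,1]<b+.02)][:,2].max().round(3) if ((q[:,0]>=a)&(q[:,0]<a+.01)&(q[:,1]>=b)&(q[:,1]<b+.02)).any() else None) for b in np.arange(-.28,-.16,.02)])
E
```

```text
180 300 326 [ 0.6188 -0.1841  0.097 ] 0.273
186 316 326 [ 0.6248 -0.1886  0.097 ] 0.271
192 315 326 [ 0.6244 -0.193   0.097 ] 0.273
198 316 326 [ 0.6248 -0.1975  0.097 ] 0.273
204 315 326 [ 0.6244 -0.202   0.097 ] 0.276
210 315 327 [ 0.6248 -0.2066  0.097 ] 0.278
216 315 327 [ 0.6248 -0.2112  0.097 ] 0.279
222 315 327 [ 0.6248 -0.2158  0.097 ] 0.278
228 315 327 [ 0.6248 -0.2205  0.097 ] 0.28
234 315 326 [ 0.6244 -0.2252  0.097 ] 0.281
240 315 327 [ 0.6248 -0.23    0.097 ] 0.282
246 315 326 [ 0.6244 -0.2348  0.097 ] 0.284
252 315 327 [ 0.6248 -0.2397  0.097 ] 0.286
258 315 327 [ 0.6248 -0.2446  0.097 ] 0.287
264 313 327 [ 0.624  -0.2495  0.097 ] 0.287
270 300 327 [ 0.6189 -0.2545  0.097 ] 0.291
axle [ 0.5174 -0.1703  0.115 ]
axle [ 0.5176 -0.2668  0.115 ]Traceback (most recent call last):
  File "<stdin>", line 10, in <module>
  File "h.py", line 7, in pt
    k=calibration(n);K=k['intrinsics'];T=k['world_to_cam'];R=T[:3,:3];o=-R.T@T[:3,3]
ValueError: time passes only in moves, steps and waits
```

Request:
step_arm(
  commands=[
    {"fingers":0,"dx":0.001,"dy":0.001,"dz":0.03,"roll":0},
    {"fingers":0,"dx":0.001,"dy":0.001,"dz":0.06,"roll":0},
    {"fingers":0,"dx":0.001,"dy":0.001,"dz":0.085,"roll":0},
    {"fingers":0,"dx":0.001,"dy":0.001,"dz":0.11,"roll":0},
    {"fingers":0,"dx":0.001,"dy":0.001,"dz":0.13,"roll":0},
    {"fingers":0,"dx":0.001,"dy":0.001,"dz":0.147,"roll":0},
    {"fingers":0,"dx":0.001,"dy":0.001,"dz":0.154,"roll":0},
    {"fingers":0,"dx":0.001,"dy":0.001,"dz":0.154,"roll":0},
  ],
  squeeze=20,
)

```text
time: 3.15
tool_pos: [0.6234, -0.2175, 0.0774]
tcp_rot: [2.221, 2.222, 0.0]
wrist_force: [-0.2, -0.1, -0.7]
width: 0.499
grip_force: 0.0
```

Request:
step_arm(
  commands=[
    {"fingers":0.4,"dx":0,"dy":0,"dz":0,"roll":0},
    {"fingers":0.7,"dx":0,"dy":0,"dz":0,"roll":0},
    {"fingers":1,"dx":0,"dy":0,"dz":0,"roll":0},
    {"fingers":1,"dx":0,"dy":0,"dz":0,"roll":0},
    {"fingers":1,"dx":0,"dy":0,"dz":0,"roll":0},
    {"fingers":1,"dx":0,"dy":0,"dz":0,"roll":0},
  ],
)

```text
time: 3.9
tool_pos: [0.6245, -0.2177, 0.0783]
tcp_rot: [2.219, 2.22, 0.002]
wrist_force: [4.9, -0.2, 4.6]
width: 0.131
grip_force: 20.8
```

Gripped: the width reads 11 mm on the 12 mm bar. Now I follow the arc, with tool y = +x (away) and tool z down.

Request:
step_arm(
  commands=[
    {"fingers":1,"dx":0,"dy":0.0013,"dz":-0.0092,"roll":0},
    {"fingers":1,"dx":0,"dy":0.0019,"dz":-0.0185,"roll":0},
    {"fingers":1,"dx":0,"dy":0.0016,"dz":-0.0279,"roll":0},
    {"fingers":1,"dx":0,"dy":0.0005,"dz":-0.0371,"roll":0},
    {"fingers":1,"dx":0,"dy":-0.0014,"dz":-0.0463,"roll":0},
    {"fingers":1,"dx":0,"dy":-0.0041,"dz":-0.0552,"roll":0},
    {"fingers":1,"dx":0,"dy":-0.0075,"dz":-0.0638,"roll":0},
    {"fingers":1,"dx":0,"dy":-0.0117,"dz":-0.0722,"roll":0},
  ],
)

```text
time: 4.9
tool_pos: [0.6145, -0.2178, 0.1509]
tcp_rot: [2.217, 2.218, 0.006]
wrist_force: [9.2, -0.2, 1.3]
width: 0.132
grip_force: 19.5
```

Request:
step_arm(
  commands=[
    {"fingers":1,"dx":0,"dy":-0.0035,"dz":-0.0079,"roll":0},
    {"fingers":1,"dx":0,"dy":-0.009,"dz":-0.0154,"roll":0},
    {"fingers":1,"dx":0,"dy":-0.0152,"dz":-0.0223,"roll":0},
    {"fingers":1,"dx":0,"dy":-0.022,"dz":-0.0287,"roll":0},
    {"fingers":1,"dx":0,"dy":-0.0293,"dz":-0.0345,"roll":0},
    {"fingers":1,"dx":0,"dy":-0.0371,"dz":-0.0396,"roll":0},
    {"fingers":1,"dx":0,"dy":-0.0453,"dz":-0.044,"roll":0},
    {"fingers":1,"dx":0,"dy":-0.0539,"dz":-0.0477,"roll":0},
  ],
)

```text
time: 5.9
tool_pos: [0.5622, -0.2179, 0.2018]
tcp_rot: [2.214, 2.215, 0.01]
wrist_force: [6.0, 1.9, 9.5]
width: 0.13
grip_force: 20.4
```

Request:
step_arm(
  commands=[
    {"fingers":1,"dx":0,"dy":-0.0084,"dz":-0.0045,"roll":0},
    {"fingers":1,"dx":0,"dy":-0.017,"dz":-0.0071,"roll":0},
    {"fingers":1,"dx":0,"dy":-0.0262,"dz":-0.0084,"roll":0},
    {"fingers":1,"dx":0,"dy":-0.0355,"dz":-0.0089,"roll":0},
    {"fingers":1,"dx":0,"dy":-0.0448,"dz":-0.0087,"roll":0},
    {"fingers":1,"dx":0,"dy":-0.054,"dz":-0.0076,"roll":0},
    {"fingers":1,"dx":0,"dy":-0.0632,"dz":-0.0057,"roll":0},
    {"fingers":1,"dx":0,"dy":-0.0721,"dz":-0.003,"roll":0},
  ],
)

```text
time: 6.9
tool_pos: [0.485, -0.218, 0.2006]
tcp_rot: [2.22, 2.221, -0.001]
wrist_force: [0.8, -1.9, 1.8]
width: 0.133
grip_force: 21.8
```

Request:
step_arm(
  commands=[
    {"fingers":1,"dx":0,"dy":-0.0087,"dz":0.0034,"roll":0},
    {"fingers":1,"dx":0,"dy":-0.017,"dz":0.0076,"roll":0},
    {"fingers":1,"dx":0,"dy":-0.0249,"dz":0.0125,"roll":0},
    {"fingers":1,"dx":0,"dy":-0.0324,"dz":0.0181,"roll":0},
    {"fingers":1,"dx":0,"dy":-0.0394,"dz":0.0243,"roll":0},
    {"fingers":1,"dx":0,"dy":-0.0457,"dz":0.0311,"roll":0},
    {"fingers":1,"dx":0,"dy":-0.0515,"dz":0.0384,"roll":0},
    {"fingers":1,"dx":0,"dy":-0.0566,"dz":0.0462,"roll":0},
  ],
)

```text
time: 7.9
tool_pos: [0.4285, -0.2175, 0.1534]
tcp_rot: [-2.221, -2.222, 0.0]
wrist_force: [0.5, -2.1, 2.2]
width: 0.132
grip_force: 22.6
```

Request:
step_arm(
  commands=[
    {"fingers":1,"dx":0,"dy":0,"dz":0.002,"roll":0},
    {"fingers":0.4,"dx":0,"dy":0,"dz":0.002,"roll":0},
    {"fingers":0.4,"dx":0,"dy":0,"dz":0.002,"roll":0},
    {"fingers":0.4,"dx":0,"dy":0,"dz":0.002,"roll":0},
    {"fingers":0.4,"dx":0,"dy":0,"dz":-0.015,"roll":0},
    {"fingers":0.4,"dx":0,"dy":0,"dz":-0.04,"roll":0},
    {"fingers":0.4,"dx":0,"dy":0,"dz":-0.07,"roll":0},
    {"fingers":0.4,"dx":0,"dy":0,"dz":-0.1,"roll":0},
  ],
)

```text
time: 8.9
tool_pos: [0.4291, -0.2175, 0.2562]
tcp_rot: [2.22, 2.221, 0.001]
wrist_force: [0.7, 0.5, -0.5]
width: 0.303
grip_force: 0.0
```

```bash
python3 - <<'E'
from h import *
a=read_camera('side')[0];b=read_camera('wrist')[0]
cv2.imwrite('pics/f.png',np.hstack([cv2.resize(a[170:350,240:480],(400,300)),cv2.resize(b,(400,300))]));print(read_state())
E
```

```text
{'time': 9.0, 'q': array([-5.21087022e-01, -1.27852036e-01,  1.96879752e+00,  1.89111073e-04,
        1.29173220e+00, -5.21704443e-01]), 'joint_vel': array([-7.27129618e-05,  2.34497965e-02,  6.21903421e-02, -7.53980222e-04,
       -4.05364411e-02, -1.38102335e-03]), 'joint_torque': array([ 2.09520356e-02, -2.91245162e+01, -3.57472086e+01, -1.30667955e-03,
        4.17211941e-01,  2.53567322e-06]), 'tool_pos': array([ 0.43141696, -0.21885259,  0.25948095]), 'tcp_rot': array([2.2147607 , 2.21601492, 0.00391952]), 'wrist_force': array([0.95067124, 0.04203334, 0.72792093]), 'torque': array([0.00661789, 0.02876004, 0.01361274]), 'grip_force': 0.0, 'width': 0.30483565894593384}
```

View pics/f.png

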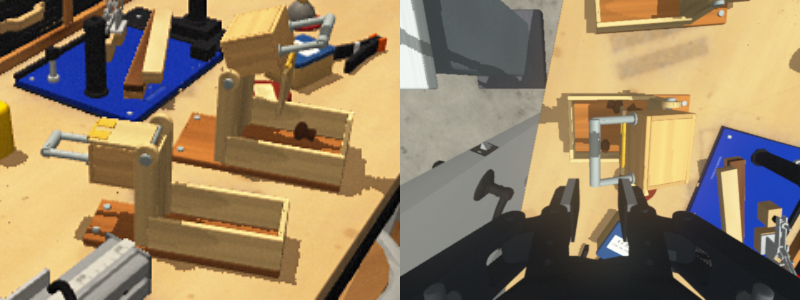

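The box is over with its lid hanging open, and the narrow box is untouched. One knob shows in the side view at (305,130) and another in the wrist view near (615,107). I'll back off to check all three, and that the box is at its stop.

Request:
step_arm(
  commands=[
    {"fingers":0.4,"dx":0.03,"dy":0,"dz":-0.02,"roll":0},
    {"fingers":0.4,"dx":0.08,"dy":0,"dz":-0.03,"roll":0},
    {"fingers":0.4,"dx":0.13,"dy":0,"dz":-0.03,"roll":0},
    {"fingers":0.4,"dx":0.17,"dy":0,"dz":-0.03,"roll":0},
    {"fingers":0.4,"dx":0.18,"dy":0,"dz":-0.03,"roll":0},
    {"fingers":0.4,"dx":0.18,"dy":0,"dz":-0.03,"roll":0},
  ],
)

```text
time: 9.75
tool_pos: [0.4287, -0.0374, 0.2838]
tcp_rot: [2.219, 2.224, -0.001]
wrist_force: [-0.6, -0.5, -0.1]
width: 0.301
grip_force: 0.0
```

```bash
python3 - <<'E'
from h import *
a=read_camera('side')[0];b,d=read_camera('top')
cv2.imwrite('pics/g.png',np.hstack([cv2.resize(a[170:290,340:500],(400,300)),cv2.resize(b[270:390,300:460],(400,300))]))
k=calibration('top');K=k['intrinsics'];T=k['world_to_cam'];R=T[:3,:3]
V,U=np.mgrid[270:385,325:415];D=d[V,U]
P=np.stack([(U-K[0,2])/K[0,0]*D,-(V-K[1,2])/K[1,1]*D,-D],-1)-T[:3,3];P=P@R
q=P[(P[...,2]>.13)&(P[...,0]<.437)&(P[...,0]>.41)&(D>0)]
print(len(q),np.median(q,0),q[:,2].max())
E
```

```text
468 [ 0.42739801 -0.21989413  0.17470876] 0.17991631692380997
```

View pics/g.png

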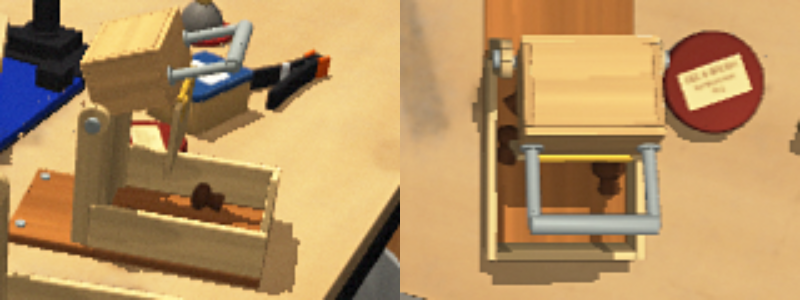

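The pictures show the three knobs in the tray, at (607,178), (508,145) and (512,105) in the top-view crop. The bar's top is about 0.175 m up, which matches the stop.

```bash
python3 -c "
from workcell import *
print(finish_job())"
```

```text
the job is handed in; nothing more can be done
None
```

The wide flip box is upside down at its stop with its lid hanging open, the three knobs are in its tray, the narrow box was left untouched, and the job is handed in at about 10 s of the 38 s allowed.

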